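Unscrew the gearbox filler cap

ROBOT

A 6-joint arm with a two-finger parallel gripper is mounted at the origin on the work surface. World frame = base frame: x ahead of the robot, y to its left, z up, the work surface at z = 0. Lengths are in m, angles in rad, forces in N, time in s.
With the tool pointing down it reaches from about 0.275 to 0.825 m from the base axis. Payload 4.9 kg.
Tool frame: the origin (TCP) lies midway between the tips of the shut fingers; the grasp point (between the pads) lies 19 mm behind it (grip_point_offset is the distance from the TCP to the grasp point, in m); z points along the fingers, y is the line along which they close (so a half turn about z gives the same grasp; the last joint's range is limited). The gripper opens to 85 mm and grips with 20 to 120 N. Pads are 22 mm wide; open, the fingers measure 114 mm over their backs; the gripper's body (76 mm by 85 mm) begins 54 mm behind the grasp point. The pads swing forward as they close: fully open they stand 13 mm farther back than shut.
Start: joints at [1.039, 0.326, -0.193, 1.052, 0, 1.437], TCP at [0.213, 0.507, 0.231] pointing down, gripper open.
Joint ranges: [-2.65, 2.65], [-0.97, 1.79], [-1.3, 1.35], [-1.93, 2.1], [-1.47, 1.37], [-3.14, 3.14]. Speed limits (rad/s): [2.57, 2.57, 3.14, 3.14, 3.14, 3.14].

INTERFACE

Orientations are given as a rotation vector (axis times angle).
In Python, from cell import * gives the robot as it stands. Calls block until the motion is done:
- movep(position, orientation): joint-space move of the TCP to a pose.
- move_l(position, velocity=0.15, rot=None, until_force=None): straight line of the TCP; rot=None keeps the orientation; velocity is the mean speed in m/s. With until_force (N) it stops when the force on the tool has changed by that much, and returns True; else False.
- set_joints(angles): joint-space move.
- let_go() and grab(newtons=None): open the fingers fully, or close them until they stop; newtons is the grip in N (None keeps the last).
- sleep(seconds).
- ik(position, orientation): joint angles nearest the present ones, or None.
- get_state(): the state.
- grab_frame(name): name is "scene" or "top" or "wrist"; returns a dict with "img" (480x640x3 uint8, red, green, blue), "fx", "fy", "cx", "cy" (pixels), "k1" (the pictures are not rectified: a ray, as slopes to the right and down, at radius r is drawn at 1 + k1 r^2 times it, then the intrinsics apply), "cam_to_world" (4x4, takes a point from camera to world coordinates); the wrist camera has in their place "T_tool_cam" (4x4, takes a point from camera to tool coordinates, whose origin is the TCP and whose axes are the flange's). Camera axes: x right, y down, z forward; pixel columns grow to the right and rows downward; lengths in m; the calibration is good to about 2 mm. A picture is of the moment at which its call begins: read the wrist's pose just before it. There is no depth.
A pose or a line that the arm cannot do raises MotionError and nothing moves.
- sign_off(): hands the job in; it is judged then, once.
Trained networks look in the newest picture that a camera, given by its name, has taken for a name from the list of things; names that differ only in an ending like _2 or _b are one class to them, and where a whole thing is asked for, a point or a joint stands for the part that bears it (a point fixed in the world has none). Each returns a list of dicts, best first, with "score" (0 to 1); they miss things now and then, are a little off and sometimes report something else, mostly with a low value. They report only what shows in the picture. A call takes as long as a camera call. They do not tell look-alikes from the thing itself.
- spot_in(camera, name): "centre" ([column, row] in pixels, amid what is visible of it).
- silhouettes(camera, name): "mask" (480x640 bool, what is visible of it) and "centre" ([column, row] in pixels, amid what is visible of it).
- tip_of(camera, name): "centre" ([column, row] in pixels: a listed point, or the origin of a listed thing).
The state is a dict: "clock": time; "q": joint angles; "joint_velocities": joint speeds; "tau": joint torques, N m; "position": TCP position; "eef_rot": TCP orientation; "contact_force": force on the tool from outside, world axes, zero at the start; "wrist_torque": the same for the moment, N m; "finger_gap": opening from 0.0 (shut) to 1.0 (fully open); "grasp_force": force on a finger pad.
Only numpy, scipy, OpenCV 4.12 (cv2) and the standard library are available. Lean on these libraries where they do the work, as an engineer would, in place of code of your own. Each camera call takes 0.05 s, during which the arm holds its last target. There are 200 camera calls.

TASK

The red filler cap on the slanting neck of the gear motor has to come off before the oil change: unscrew it turn by turn without pulling or pushing hard on the thread, lift it clear, and set it down gently in the blue tray, right way up (open side down), then let go. Leave the oil bottle, screwdriver, wrench and transformer where they are.

Things in the scene. Friction and masses are not known exactly. Their poses are not given: they have to be found in the camera images.
- cap_center (a point): Centre (half-way up, on the axis) of the red ribbed round cap, 52 mm diameter, 48 mm high, about 90 g; z points along its axis out of its closed top, 28 degrees from vertical on the neck. Right-hand thread: anticlockwise, looking at its top, undoes it; it may be gripped at any angle round the axis. Until unscrewed it lifts only by the thread's 1.5 mm play; let go, it stays where it is.
- neck: Threaded neck under the cap: origin at the centre of its 56 mm flange face, z outwards along the thread, leaning 28 degrees from vertical to the gear motor's front. It stands 34 mm high; at the start the cap's centre is 25 mm from the origin along z. The cap rises 14 mm per full turn and comes free after 4 to 5 rad, differing each time: feel by a light pull whether it is free.
- gearbox: The fixed grey gear motor, housing 110 x 120 mm and 87 mm high on a 150 x 160 mm foot; origin on the bench under the housing's centre, x towards its back, z up. The neck's flange centre lies 40 mm to its front (-x) and 137 mm up. A motor of 90 mm diameter (top 103 mm up) sticks out on its +y side to 145 mm from the origin; a short shaft on the -y side to 95 mm.
- tray: Blue square open parts tray, fixed: 150 x 150 mm, 18 mm high, walls 4 mm and floor 4 mm thick; origin at the centre of its underside.
- oil_bottle_center (a point): Closed yellow oil bottle, 66 mm diameter, 170 mm high, standing; point at its centre. Leave alone.
- transformer_center (a point): Small steel transformer with a copper winding, 46 x 50 mm, 46 mm high; point half-way up. Leave alone.
- screwdriver: Yellow screwdriver lying on the bench, origin under its middle. Leave alone.
- wrench: Steel wrench lying on the bench, origin under its middle. Leave alone.
Things that resemble listed ones, but are neither listed nor needed, are in the scene too. There is more than one size of the part that bears cap_center; the job needs the smaller.

How it is judged:
By the outcome, as a careful person would: the job done as asked, in the order asked, and still so for the second after the job is handed in, with the robot touching nothing.
It also fails if it takes over 64 s, if anything falls off the work surface, if the arm or the gripper's body presses on something with over 40 N, if the wrist force passes 120 N, or if a joint passes its speed limit or range.

## Working session

There is one attempt and no reset: what is moved stays moved. The work goes in short steps, each a Python script; the robot and the scene stay as the last script left them, time stands still between calls to the robot, and variables do not carry over. Pictures are saved under pics/ and viewed, at most 10 in all, crops included, and the job is handed in when it is done.

```bash
mkdir -p pics; ls
cat > h.py <<'E'
import numpy as np, cv2
from cell import *
from scipy.spatial.transform import Rotation as R
def ray(f,px,T=None):
    T=f["cam_to_world"] if T is None else T
    T=np.array(T)
    d=np.array([(px[0]-f["cx"])/f["fx"],(px[1]-f["cy"])/f["fy"]]); u=d.copy()
    for _ in range(20): u=d/(1+f["k1"]*(u@u))
    v=T[:3,:3]@np.r_[u,1]; return T[:3,3],v/np.linalg.norm(v)
def tri(rays):
    A=np.zeros((3,3));b=np.zeros(3)
    for o,v in rays:
        P=np.eye(3)-np.outer(v,v);A+=P;b+=P@o
    x=np.linalg.solve(A,b); return x,[np.linalg.norm((np.eye(3)-np.outer(v,v))@(x-o)) for o,v in rays]
def proj(f,p,T=None):
    T=np.array(f["cam_to_world"] if T is None else T)
    c=T[:3,:3].T@(np.array(p)-T[:3,3]);u=c[:2]/c[2];u=u*(1+f["k1"]*(u@u))
    return np.array([f["cx"]+f["fx"]*u[0],f["cy"]+f["fy"]*u[1]])
def onz(r,z): o,v=r; return o+v*(z-o[2])/v[2]
def wristT(f,s): 
    T=np.eye(4);T[:3,:3]=R.from_rotvec(s["eef_rot"]).as_matrix();T[:3,3]=s["position"];return T@np.array(f["T_tool_cam"])
def save(n,img): cv2.imwrite("pics/"+n,img[:,:,::-1])
E
python3 - <<'E'
from h import *
fs={}
for c in ("scene","top"):
    f=grab_frame(c);fs[c]=f;save(c+"0.png",f["img"])
    print(c,f["fx"],f["k1"],np.round(f["cam_to_world"],3).tolist())
    for n in ("cap_center","neck","gearbox","tray","oil_bottle_center","transformer_center","screwdriver","wrench"):
        for d in tip_of(c,n): print(n,np.round(d["centre"],1),round(d["score"],2))
s=get_state();print(s)
E
```

```text
pics
scene 464.7438385074742 0.0014863988319083635 [[-0.891, 0.302, -0.338, 0.873], [0.454, 0.576, -0.68, 0.614], [-0.011, -0.76, -0.65, 0.683], [0.0, 0.0, 0.0, 1.0]]
cap_center [342.5 195.7] 0.96
cap_center [282.7 240.2] 0.62
neck [295.8 337.1] 0.72
neck [346.8 196.2] 0.5
neck [242.5 261. ] 0.31
gearbox [363.8 248.2] 0.7
tray [298.4 177.3] 0.76
oil_bottle_center [480.3 369.9] 0.93
transformer_center [227.9 195. ] 0.86
screwdriver [292.1 336.5] 0.74
wrench [245.1 258.3] 0.84
top 492.5783056961329 -0.11284015297061241 [[-0.02, -0.997, 0.079, 0.498], [-1.0, 0.02, 0.008, 0.002], [-0.009, -0.079, -0.997, 1.242], [0.0, 0.0, 0.0, 1.0]]
cap_center [363.5 231.3] 0.97
gearbox [337.3 295.9] 0.92
gearbox [171.  279.8] 0.34
tray [468.5 288.2] 0.75
oil_bottle_center [173. 280.] 0.59
transformer_center [451.  209.1] 0.64
transformer_center [335.6 294.2] 0.47
screwdriver [281.8 203.8] 0.58
wrench [373.5 198.8] 0.67
{'clock': 0.9, 'q': array([ 1.03880688e+00,  3.26191295e-01, -1.92571244e-01,  1.05199604e+00,
       -1.13763691e-05,  1.43660010e+00]), 'joint_velocities': array([-0.00100279, -0.00030715,  0.00066817, -0.00207407, -0.00060056,
       -0.00082886]), 'tau': array([-4.50564594e-04, -4.43309855e+01,  2.62761694e+01,  8.86330654e-04,
       -3.72212162e-04,  4.62707291e-06]), 'position': array([0.21307011, 0.50708895, 0.23129652]), 'eef_rot': array([6.20735865e-01, 3.07963412e+00, 5.01850808e-05]), 'contact_force': array([0.01256187, 1.07894471, 0.19647181]), 'wrist_torque': array([ 0.0031259 ,  0.05577626, -0.03637737]), 'grasp_force': 0.0, 'finger_gap': 1.0007158541866252}
```

View pics/scene0.png

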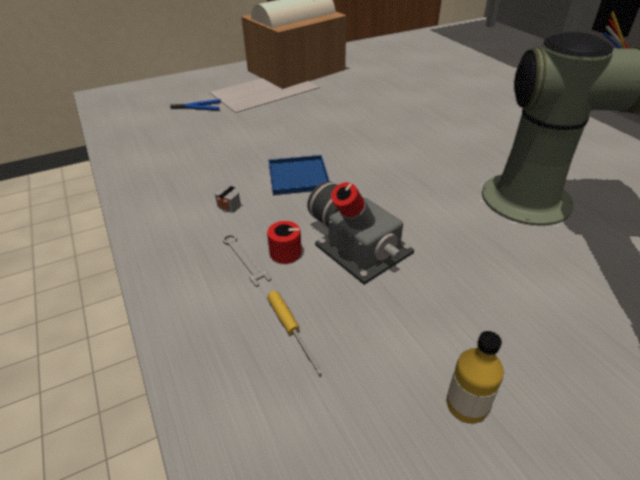

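View pics/top0.png

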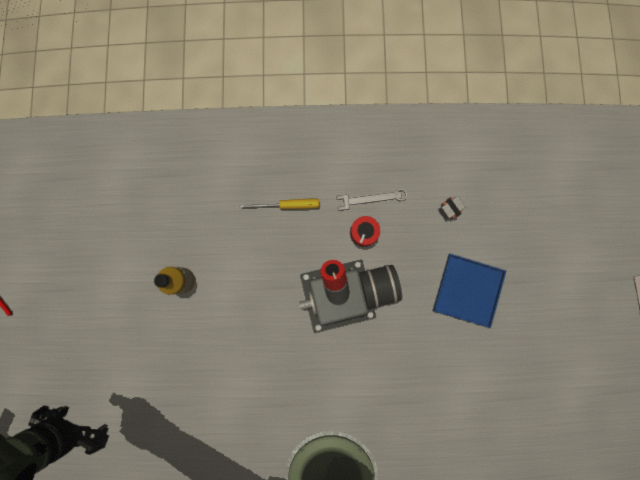

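In the scene view the cap on the neck is at (347,200); in the top view it is at (333,272). The only look-alike is the free-standing red cap on the bench, at scene (285,242) and top (366,232). The one I want is the smaller cap on the neck. Next I'll measure it, along with the gear motor's yaw and the tray, and check with one close crop.

Run:
```python
from h import *
fs={c:grab_frame(c) for c in ("scene","top")}
M={}
for c in fs:
    for n in ("cap_center","tray"):
        for d in silhouettes(c,n):
            m=d["mask"];print(c,n,np.round(d["centre"],1),round(d["score"],2),m.sum()); M.setdefault((c,n),[]).append(d)
def best(c,n,px): return min(M[(c,n)],key=lambda d:np.hypot(*(np.array(d["centre"])-px)))["centre"]
a=ray(fs["scene"],best("scene","cap_center",(347,200)));b=ray(fs["top"],best("top","cap_center",(333,272)))
print("cap tri",tri([a,b]), best("top","cap_center",(333,272)))
t=fs["top"]
B=[onz(ray(t,p),0.012) for p in [(305,277),(358,265),(374,316),(318,328)]]
B=np.array(B);print(B.round(3),B.mean(0))
fr=(B[0]+B[1]-B[2]-B[3])[:2];s=(B[0]+B[3]-B[1]-B[2])[:2];print("front yaw",np.degrees(np.arctan2(fr[1],fr[0])),np.degrees(np.arctan2(s[1],s[0]))-90)
for c in fs:
    i=0 if c=="scene" else 0
    m=best(c,"tray",(300,175) if c=="scene" else (470,290)); print("tray",onz(ray(fs[c],m),0.01))
m=min(M[("top","tray")],key=lambda d:np.hypot(*(np.array(d["centre"])-(470,290))))["mask"]
print(cv2.minAreaRect(np.argwhere(m)[:,::-1].astype(np.float32)))
cr=fs["scene"]["img"][160:280,250:410];save("crop.png",cv2.resize(cr,None,fx=4,fy=4,interpolation=cv2.INTER_CUBIC))
```

```text
scene cap_center [344.  197.9] 0.96 867
scene cap_center [283.8 242.3] 0.75 1253
scene tray [299.3 176.5] 0.93 1893
top cap_center [332.6 274.2] 0.6 651
top cap_center [362.9 232.1] 0.6 682
top tray [469.7 291.6] 0.83 3688
cap tri (array([ 0.51025675, -0.01338728,  0.16216181]), [np.float64(0.0036919107451010335), np.float64(0.0036919107451009307)]) [332.6, 274.2]
[[ 0.503  0.055  0.012]
 [ 0.53  -0.077  0.012]
 [ 0.403 -0.114  0.012]
 [ 0.376  0.025  0.012]] [ 0.45273191 -0.02760256  0.012     ]
front yaw 14.694103501561157 11.218427885163209
tray [ 0.46589355 -0.33828663  0.01      ]
tray [ 0.45701171 -0.35692078  0.01      ]
((469.29241943359375, 290.2264099121094), (62.224327087402344, 60.71335983276367), 15.945395469665527)
```

View pics/crop.png

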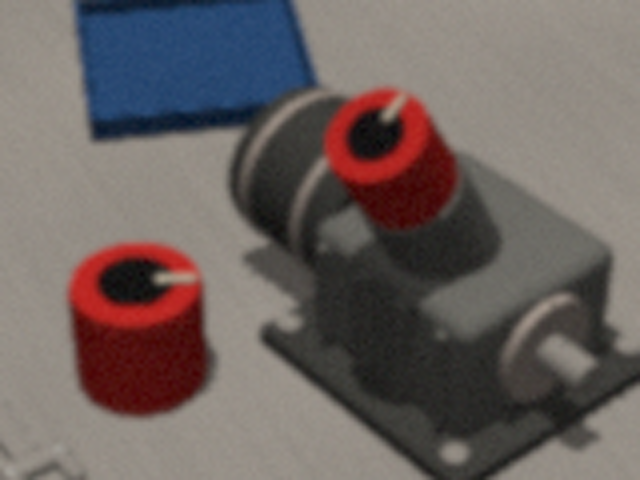

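The crop shows the neck cap at crop (395,160), clearly smaller than the free-standing one at (138,325), so I'm going with the neck cap. Next I'll check reachability over the roll range and go above it.

```bash
cat >> h.py <<'E'
def axis(yaw,t=np.radians(28)): return np.array([np.sin(t)*np.cos(yaw),np.sin(t)*np.sin(yaw),np.cos(t)])
def toolrot(z,roll):   # tool z = -z; roll = tool angle about tool z
    a=-z; x=np.cross([0,1,0],a); x/=np.linalg.norm(x); y=np.cross(a,x)
    return (R.from_matrix(np.c_[x,y,a])*R.from_euler("z",roll)).as_rotvec()
E
python3 - <<'E'
from h import *
s=get_state();q0=s["q"]
print("Rtool\n",R.from_rotvec(s["eef_rot"]).as_matrix().round(2)); f=grab_frame("wrist"); print(np.round(f["T_tool_cam"],3))
yaw=np.radians(12.8);z=axis(yaw);c=np.array([.506,-.015,.160])
for off in (-.019,.06,.13):
    for roll in np.arange(-3,3.2,.5):
        q=ik(c+z*off,toolrot(z,roll)); print(off,round(roll,1),None if q is None else np.round(q,2))
E
```

```text
Rtool
 [[-0.92  0.39  0.  ]
 [ 0.39  0.92  0.  ]
 [-0.    0.   -1.  ]]
[[ 0.    -0.963 -0.27   0.068]
 [ 1.    -0.     0.001 -0.001]
 [-0.001 -0.27   0.963 -0.143]
 [ 0.     0.     0.     1.   ]]
-0.019 -3.0 [-0.09  0.69  0.04  1.39 -0.15 -3.08]
-0.019 -2.5 [-0.09  0.69  0.04  1.39 -0.15 -2.58]
-0.019 -2.0 [-0.09  0.69  0.04  1.39 -0.15 -2.08]
-0.019 -1.5 [-0.09  0.69  0.04  1.39 -0.15 -1.58]
-0.019 -1.0 [-0.09  0.69  0.04  1.39 -0.15 -1.08]
-0.019 -0.5 [-0.09  0.69  0.04  1.39 -0.15 -0.58]
-0.019 0.0 [-0.09  0.69  0.04  1.39 -0.15 -0.08]
-0.019 0.5 [-0.09  0.69  0.04  1.39 -0.15  0.42]
-0.019 1.0 [-0.09  0.69  0.04  1.39 -0.15  0.92]
-0.019 1.5 [-0.09  0.69  0.04  1.39 -0.15  1.42]
-0.019 2.0 [-0.09  0.69  0.04  1.39 -0.15  1.92]
-0.019 2.5 [-0.09  0.69  0.04  1.39 -0.15  2.42]
-0.019 3.0 [-0.09  0.69  0.04  1.39 -0.15  2.92]
0.06 -3.0 [-0.08  0.7   0.26  1.6  -0.14 -3.07]
0.06 -2.5 [-0.08  0.7   0.26  1.6  -0.14 -2.57]
0.06 -2.0 [-0.08  0.7   0.26  1.6  -0.14 -2.07]
0.06 -1.5 [-0.08  0.7   0.26  1.6  -0.14 -1.57]
0.06 -1.0 [-0.08  0.7   0.26  1.6  -0.14 -1.07]
0.06 -0.5 [-0.08  0.7
[... 272 characters left out ...]
-0.08  0.7   0.26  1.6  -0.14  2.43]
0.06 3.0 [-0.08  0.7   0.26  1.6  -0.14  2.93]
0.13 -3.0 [-0.06  0.75  0.51  1.8  -0.13 -3.06]
0.13 -2.5 [-0.06  0.75  0.51  1.8  -0.13 -2.56]
0.13 -2.0 [-0.06  0.75  0.51  1.8  -0.13 -2.06]
0.13 -1.5 [-0.06  0.75  0.51  1.8  -0.13 -1.56]
0.13 -1.0 [-0.06  0.75  0.51  1.8  -0.13 -1.06]
0.13 -0.5 [-0.06  0.75  0.51  1.8  -0.13 -0.56]
0.13 0.0 [-0.06  0.75  0.51  1.8  -0.13 -0.06]
0.13 0.5 [-0.06  0.75  0.51  1.8  -0.13  0.44]
0.13 1.0 [-0.06  0.75  0.51  1.8  -0.13  0.94]
0.13 1.5 [-0.06  0.75  0.51  1.8  -0.13  1.44]
0.13 2.0 [-0.06  0.75  0.51  1.8  -0.13  1.94]
0.13 2.5 [-0.06  0.75  0.51  1.8  -0.13  2.44]
0.13 3.0 [-0.06  0.75  0.51  1.8  -0.13  2.94]
```

```bash
cat > look.py <<'E'
from h import *
def look(c,z,off,rolls,tag):
    out=[]
    for r in rolls:
        movep(c+z*off,toolrot(z,r)); sleep(.2)
        s=get_state();f=grab_frame("wrist");T=wristT(f,s)
        D=silhouettes("wrist","cap_center");P=tip_of("wrist","cap_center");N=tip_of("wrist","neck")
        g=proj(f,c,T)
        for nm,X in (("sil",D),("tip",P),("neck",N)):
            for d in X: print(r,nm,np.round(d["centre"],1),round(d["score"],2),"expected",g.round(1))
        save(f"{tag}_{r}.png",f["img"])
        np.savez(f"{tag}_{r}.npz",T=T,mask=D[0]["mask"] if D else 0)
        out.append((f,T,D,P))
    return out
E
python3 - <<'E'
from look import *
s=get_state();p=s["position"].copy();p[2]=.32;move_l(p,.3)
yaw=np.radians(12.8);z=axis(yaw);c=np.array([.506,-.015,.160])
o=look(c,z,.12,(0.0,1.5,3.0),"w1")
for k in (2,3):
    rs=[]
    for x in o:
        if x[k]:
            d=min(x[k],key=lambda d:np.hypot(*(np.array(d["centre"])-proj(x[0],c,x[1])))); rs.append(ray(x[0],d["centre"],x[1]))
    print(tri(rs))
print(get_state()["clock"])
E
```

```text
0.0 sil [242.2 378.4] 0.77 expected [326.8 236.1]
0.0 sil [328.7 238.7] 0.67 expected [326.8 236.1]
0.0 tip [325.7 234. ] 0.67 expected [326.8 236.1]
0.0 tip [242.2 377.8] 0.58 expected [326.8 236.1]
1.5 sil [504.  295.3] 0.77 expected [326.3 234.8]
1.5 sil [328.1 237.8] 0.64 expected [326.3 234.8]
1.5 tip [326.5 234. ] 0.7 expected [326.3 234.8]
1.5 tip [496.4 309.9] 0.56 expected [326.3 234.8]
3.0 sil [457.   36.9] 0.87 expected [324.8 236.2]
3.0 sil [325.3 238.5] 0.74 expected [324.8 236.2]
3.0 tip [324.4 238.4] 0.84 expected [324.8 236.2]
(array([ 0.5095682 , -0.01400297,  0.16586541]), [np.float64(0.001073403342986335), np.float64(0.0007245418655169074), np.float64(0.0005831387167080045)])
(array([ 0.50491689, -0.01516963,  0.15987709]), [np.float64(0.0006729571223890772), np.float64(0.0010875136971185552), np.float64(0.0007145521156599517)])
7.8
```

Run:
```python
from h import *
f=grab_frame("wrist")
yaw=np.radians(12.8);z=axis(yaw);c=np.array([.505,-.015,.160])
ims=[]
for r in (0.0,3.0):
    im=cv2.imread(f"pics/w1_{r}.png");T=np.load(f"w1_{r}.npz")["T"]
    x=np.cross([0,1,0],z);x/=np.linalg.norm(x);y=np.cross(z,x)
    big=cv2.resize(im,None,fx=3,fy=3,interpolation=cv2.INTER_CUBIC)
    gb=c-.025*z; gb=gb-.04*np.array([np.cos(yaw),np.sin(yaw),0]); gb[2]=0
    fr=np.array([np.cos(yaw),np.sin(yaw),0]);sd=np.array([-np.sin(yaw),np.cos(yaw),0])
    def poly(P,col): cv2.polylines(big,[np.array([proj(f,p,T)*3+1 for p in P]).round().astype(int)],True,col,1)
    for h,rad,col in ((.024,.026,(0,255,0)),(-.024,.026,(255,255,0)),(-.025,.028,(255,0,255))):
        poly([c+z*h+rad*(np.cos(a)*x+np.sin(a)*y) for a in np.linspace(0,6.28,40)],col)
    poly([gb+fr*a*.055+sd*b*.06+[0,0,.087] for a,b in((1,1),(1,-1),(-1,-1),(-1,1))],(0,255,255))
    poly([gb+fr*a*.075+sd*b*.08+[0,0,.01] for a,b in((1,1),(1,-1),(-1,-1),(-1,1))],(255,128,0))
    ims.append(cv2.resize(big[150:1300,330:1630],(400,354)))
    ims[-1]=cv2.resize(big[100:1340,300:1600],(400,381),interpolation=cv2.INTER_AREA)
cv2.imwrite("pics/ov1.png",cv2.resize(np.hstack(ims),(800,381)))
```

```text
(no output)
```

View pics/ov1.png

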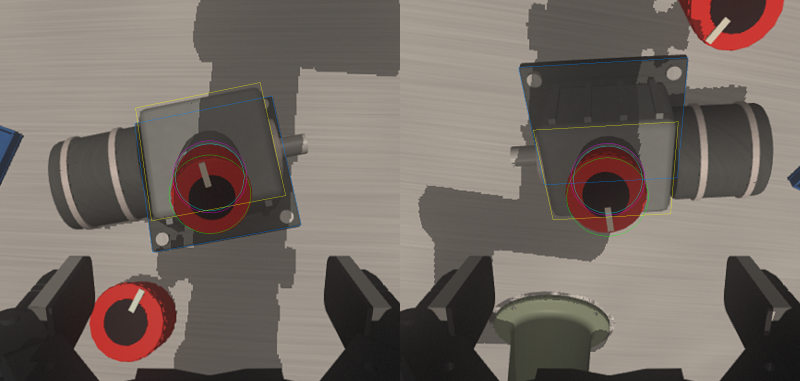

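The overlay fits: cap circles, housing and foot outlines all match, with the cap axis near (205,190) in the left half and (607,190) in the right. I'm approaching along the axis at roll 3.05 and taking a light grip.

```bash
cat > st.py <<'E'
from h import *
z=axis(np.radians(12.8));c=np.array([.505,-.015,.160]);PITCH=.014/(2*np.pi)
def st(base=0):
    s=get_state();F=s["contact_force"]-base;Y=R.from_rotvec(s["eef_rot"]).as_matrix()[:,1]
    return s,F,F@z,F@Y,Y
def show(tag,base=0):
    s,F,a,l,Y=st(base);print(tag,"t %.2f F %s ax %.1f lat %.1f gap %.3f grip %.1f mz %.2f j6 %.2f off %.2fmm"%(s["clock"],F.round(1),a,l,s["finger_gap"],s["grasp_force"],s["wrist_torque"]@z,s["q"][5],1e3*(s["position"]-c)@z),flush=True)
    return s,F,a,l,Y
E
python3 - <<'E'
from st import *
rot=toolrot(z,3.05)
movep(c+z*.05,rot);sleep(.3)
b=get_state()["contact_force"];np.save("base.npy",b);print("base",b.round(2),get_state()["wrist_torque"].round(2))
print(move_l(c-z*.020,.06,until_force=8));show("down",b)
grab(20);sleep(.2)
for i in range(4):
    s,F,a,l,Y=show("g",b)
    if abs(l)<3: break
    move_l(s["position"]+Y*np.clip(l*5e-5,-1e-3,1e-3),.02);sleep(.15)
show("end",b)
E
```

```text
base [ 0.65 -0.63 -0.04] [ 0.06 -0.43  0.01]
False
down t 9.85 F [-0.7  0.2  0.5] ax 0.2 lat -0.2 gap 0.998 grip 0.0 mz -0.03 j6 2.97 off -19.58mm
g t 10.46 F [0.3 3.3 3.4] ax 3.4 lat -3.1 gap 0.598 grip 20.6 mz 0.03 j6 2.97 off -19.73mm
g t 10.86 F [-1.   1.5  2.9] ax 2.2 lat -1.5 gap 0.600 grip 20.7 mz 0.03 j6 2.97 off -19.70mm
end t 10.86 F [-1.   1.5  2.9] ax 2.2 lat -1.5 gap 0.600 grip 20.7 mz 0.03 j6 2.97 off -19.70mm
```

```bash
cat > turn.py <<'E'
from st import *
def turn(p0,r0,th0,th1,step,b,ac=0.0):
    th=th0
    while th<th1-1e-6:
        th=min(th+step,th1)
        p=p0+z*(PITCH*th+ac);q=ik(p,toolrot(z,r0-th))
        set_joints(q)
        s,F,a,l,Y=show("th %.2f"%th,b)
        if abs(a)>15 or np.linalg.norm(F)>25: print("stop");break
        ac+=np.clip(a*4e-5,-4e-4,4e-4); p0=p0+Y*np.clip(l*3e-5,-3e-4,3e-4)
    return p0,th,ac
E
python3 - <<'E'
from turn import *
b=np.load("base.npy")
grab(45);sleep(.2);s=show("g45",b)[0]
p0=s["position"].copy()
r=turn(p0,3.05,0,.9,.3,b);print(r);np.savez("tr.npz",p0=r[0],th=r[1],ac=r[2])
E
```

```text
g45 t 11.28 F [-0.2  1.7  3. ] ax 2.7 lat -1.5 gap 0.593 grip 46.0 mz -0.03 j6 2.97 off -19.63mm
th 0.30 t 11.67 F [-0.4  1.7  2.7] ax 2.3 lat -1.9 gap 0.596 grip 46.2 mz 0.04 j6 2.67 off -18.90mm
th 0.60 t 12.06 F [0.2 1.7 3.4] ax 3.2 lat -1.9 gap 0.593 grip 46.2 mz 0.11 j6 2.37 off -18.21mm
th 0.90 t 12.45 F [-0.   0.1  2. ] ax 1.7 lat -0.7 gap 0.593 grip 46.3 mz 0.03 j6 2.07 off -17.50mm
(array([ 0.4959221 , -0.0165305 ,  0.14265184]), 0.8999999999999999, np.float64(0.00029289565907440133))
```

Run:
```python
from turn import *
b=np.load("base.npy");d=np.load("tr.npz")
fa=grab_frame("wrist")["img"]
r=turn(d["p0"],3.05,float(d["th"]),3.7,.4,b,float(d["ac"]));print(r);np.savez("tr.npz",p0=r[0],th=r[1],ac=r[2])
fb=grab_frame("wrist")["img"]; save("turn.png",cv2.resize(np.hstack([fa,fb]),(800,300)))
```

```text
th 1.30 t 12.97 F [ 0.9 -0.7  1. ] ax 1.3 lat 0.4 gap 0.597 grip 46.5 mz 0.04 j6 1.67 off -16.53mm
th 1.70 t 13.43 F [ 1.  -0.6  1.3] ax 1.5 lat 0.1 gap 0.595 grip 46.6 mz -0.04 j6 1.27 off -15.55mm
th 2.10 t 13.90 F [0.8 0.7 0. ] ax 0.4 lat 1.0 gap 0.594 grip 46.6 mz 0.01 j6 0.87 off -14.60mm
th 2.50 t 14.37 F [1.4 0.1 0.2] ax 0.9 lat 0.6 gap 0.592 grip 46.7 mz 0.02 j6 0.47 off -13.70mm
th 2.90 t 14.83 F [ 1.3  0.4 -0.1] ax 0.6 lat 0.5 gap 0.591 grip 46.7 mz 0.09 j6 0.07 off -12.78mm
th 3.30 t 15.30 F [ 1.1  0.6 -0.2] ax 0.4 lat 0.3 gap 0.595 grip 46.7 mz 0.03 j6 -0.33 off -11.87mm
th 3.70 t 15.77 F [-0.2  1.6 -0.5] ax -0.4 lat 1.3 gap 0.595 grip 46.7 mz 0.01 j6 -0.73 off -10.98mm
(array([ 0.49594094, -0.01644654,  0.1426322 ]), 3.6999999999999993, np.float64(0.0004802408950000679))
```

View pics/turn.png

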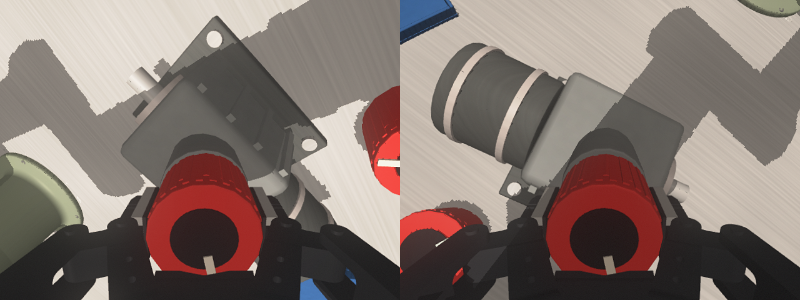

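The white mark stays put relative to the gripper, at (210,265) and then (609,265), so the cap is turning with it. I'll turn past 5 rad, then feel with a light pull.

Run:
```python
from turn import *
b=np.load("base.npy");d=np.load("tr.npz")
r=turn(d["p0"],3.05,float(d["th"]),5.3,.4,b,float(d["ac"]));np.savez("tr.npz",p0=r[0],th=r[1],ac=r[2])
if r[1]>5.25:
    s=get_state();hit=move_l(s["position"]+z*.005,.015,until_force=7);print("pull hit",hit);show("pull",b)
```

```text
th 4.10 t 16.28 F [ 0.4 -0.  -0.7] ax -0.4 lat -0.6 gap 0.594 grip 46.7 mz 0.08 j6 -1.13 off -10.07mm
th 4.50 t 16.75 F [ 0.6  1.9 -0.3] ax 0.2 lat -0.4 gap 0.591 grip 46.7 mz -0.00 j6 -1.53 off -9.23mm
th 4.90 t 17.22 F [-0.8  0.9 -1.3] ax -1.4 lat -0.2 gap 0.595 grip 46.7 mz -0.03 j6 -1.93 off -8.34mm
th 5.30 t 17.68 F [ 0.1 -0.2 -0.4] ax -0.3 lat -0.1 gap 0.593 grip 46.7 mz -0.01 j6 -2.33 off -7.48mm
pull hit False
pull t 18.16 F [-1.2  1.  -0.6] ax -1.0 lat -0.1 gap 0.595 grip 46.7 mz -0.05 j6 -2.33 off -2.38mm
```

It came free without resistance. I'll lift it along the axis, carry it to a hover over the tray, and look from there.

Run:
```python
from st import *
b=np.load("base.npy")
move_l(c+z*.06,.08);show("lift",b)
p=get_state()["position"]+[0,0,.04];move_l(p,.15)
best=None;tp=np.array([.460,-.350,.16])
a=np.radians(15.9)
qn=get_state()["q"]
for k in range(4):
    ang=a+np.pi/4+k*np.pi/2;y=np.array([-np.sin(ang),-np.cos(ang),0]);zz=np.array([0,0,-1.]);x=np.cross(y,zz)
    rv=R.from_matrix(np.c_[x,y,zz]).as_rotvec();q=ik(tp,rv)
    if q is not None:
        cost=np.abs(q-qn).max();print(k,np.round(q,2),cost)
        if best is None or cost<best[0]: best=(cost,rv)
np.save("trot.npy",best[1])
movep(tp,best[1]);sleep(.2);show("hover",b)
s=get_state();f=grab_frame("wrist");T=wristT(f,s)
for d in silhouettes("wrist","tray"): print("wr",np.round(d["centre"],1),round(d["score"],2),onz(ray(f,d["centre"],T),.006).round(3),proj(f,[.46,-.35,.004],T).round(1))
im=f["img"].copy()
for X in ((1,1),(1,-1),(-1,-1),(-1,1)):
    e1=np.array([-np.sin(a),-np.cos(a)]);e2=np.array([np.cos(a),-np.sin(a)])
    w=np.r_[np.array([.46,-.35])+.075*(X[0]*e1+X[1]*e2),.018];cv2.circle(im,tuple(proj(f,w,T).round().astype(int).tolist()),4,(0,255,0),1)
save("hov.png",im)
g=grab_frame("top")
for d in silhouettes("top","tray"): print("top",np.round(d["centre"],1))
```

```text
lift t 19.09 F [-1.   0.2 -0.7] ax -1.1 lat 0.2 gap 0.595 grip 46.8 mz 0.01 j6 -2.32 off 59.49mm
0 [-0.78  0.43 -0.22  0.91  0.   -2.86] 0.7629633706243188
1 [-0.78  0.43 -0.22  0.91 -0.   -1.29] 1.0319493089568976
2 [-0.78  0.43 -0.22  0.91  0.    0.28] 2.6027456357517935
3 [-0.78  0.43 -0.22  0.91  0.    1.86] 4.17354196254669
hover t 21.07 F [-0.7  1.2 -0.6] ax -0.7 lat 0.0 gap 0.594 grip 46.7 mz 0.01 j6 -2.86 off -54.95mm
wr [335.8 197.9] 0.62 [ 0.465 -0.37   0.006] [327.8 224.4]
top [460.7 295.2]
```

View pics/hov.png

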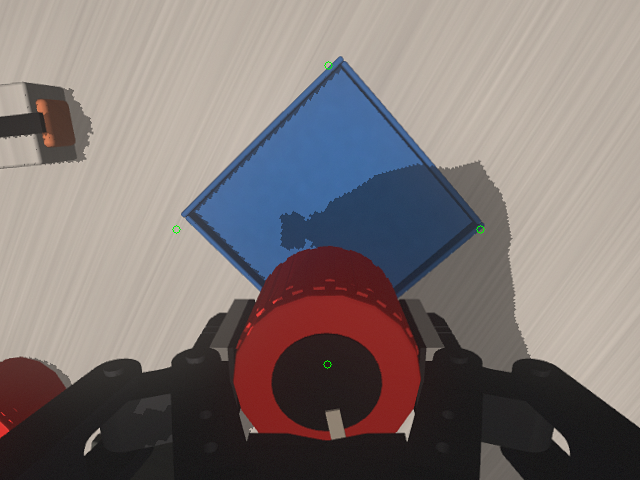

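The hover view shows the cap held at (327,385) and tray corners at (340,58), (183,214) and (484,223), slightly off my estimate. I'll correct the centre from the left and right corners and lower gently.

Run:
```python
from st import *
rv=np.load("trot.npy");s=get_state();f=grab_frame("wrist");T=wristT(f,s)
A,B,C=[onz(ray(f,p,T),.018) for p in ((340,58),(183,214),(484,223))]
m=(B+C)/2;print(m.round(4),np.linalg.norm(B-C),np.linalg.norm(A-m))
p=np.r_[m[:2],.06];movep(p,rv)
p[2]=.016;move_l(p,.06);sleep(.2)
b=get_state()["contact_force"]
p[2]=.002;hit=move_l(p,.01,until_force=3);s=get_state();print("touch",hit,s["position"].round(4),(s["contact_force"]-b).round(1),s["clock"])
```

```text
[ 0.4594 -0.3591  0.018 ] 0.20828040375351564 0.10301239803078782
touch True [ 0.4592 -0.3588  0.0093] [1.  0.7 4.9] 23.6667
```

Run:
```python
from st import *
let_go();sleep(.3);s=get_state();print(s["finger_gap"],s["contact_force"].round(1))
p=s["position"].copy();p[2]+=.17;move_l(p,.08);sleep(.3)
s=get_state();f=grab_frame("wrist");T=wristT(f,s);save("end.png",f["img"]);g=grab_frame("scene");save("end_s.png",g["img"])
im=np.hstack([cv2.resize(f["img"],(400,300)),cv2.resize(g["img"][120:360,180:500],(400,300))]);save("endc.png",im);print(s["clock"])
```

```text
0.9981298421354332 [ 0.3 -1.   0.1]
26.9833
```

View pics/endc.png

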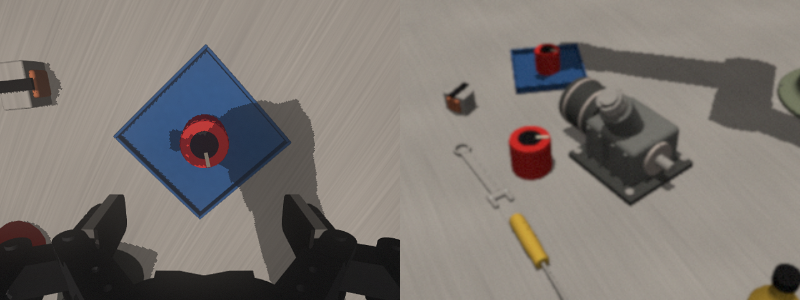

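The final view shows the cap upright in the middle of the tray at (204,142), the neck bare at (620,110), and the other things where they were.

```bash
python3 -c "
from cell import *
print(sign_off())"
```

```text
the job is handed in; nothing more can be done
None
```

The smaller red cap is unscrewed, lifted clear and released upright in the middle of the blue tray, with nothing else visibly moved; I handed the job in after about 27 s, and sign-off returned no verdict.

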